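# Fetch the ochre jar from its tilt-out bin

### The job

Tilt the clear-fronted bin that holds the ochre jar (black lid) fully out to its stop by its handle, draw the jar out and stand it upright in the middle of the cork pad, setting it down rather than dropping it. Then tilt the empty bin fully shut; leave the other bin shut, and do not disturb the blue jar in it or the larger white-lidded jar on the bench.

Things in the scene. Friction and masses are not known exactly. Their poses are not given: they have to be found in the camera images.
- bin_unit: fixed blue housing with two tilt-out bins (middles at y = +-88.5 mm), 125 deep, 360 wide, 172 high. Origin on the worktop under the middle of its front face (pivot line); x to its back, y to its left. The roof (z 164-172) covers x 15 to 125, so an upright gripper has no room over a jar; the cheeks (6 thick, y = -177, 0, +177) are 111 high at the front and reach the roof only behind x = 20 (all mm)
- left_bin (a joint): tilt of the left bin (+y side of the unit) about its bottom front edge: 0 = shut, 0.65 rad = fully tilted out toward the robot (stop). Stiff pivot: takes about 4 N at the handle and stays at whatever angle it is left
- left_bin_handle (a point): middle of the left bin's steel bar handle: round bar 10 mm thick, 90 mm long along the unit's y, axis 42 mm before the front wall and 55 mm above the pivot when shut; moves with the bin. Only its two ends join the wall: the space behind the bar is free
- left_bin_pivot (a point): middle of the left bin's pivot (its bottom front edge), 55 mm above the worktop. Axes turn with the bin: z up the front wall, x to its back; tilting out turns z toward the robot. Bin open on top, outside 167 wide, 90 deep; floor, sides, back 4 mm thick, clear front 5 mm thick, 66 high, sides and back 55 high. Tilted out, its jar leans on the front wall, square to the floor, lid toward the robot
- right_bin (a joint): tilt of the right bin (-y side of the unit) about its bottom front edge: 0 = shut, 0.65 rad = fully tilted out toward the robot (stop). Stiff pivot: takes about 4 N at the handle and stays at whatever angle it is left
- right_bin_handle (a point): middle of the right bin's steel bar handle: round bar 10 mm thick, 90 mm long along the unit's y, axis 42 mm before the front wall and 55 mm above the pivot when shut; moves with the bin. Only its two ends join the wall: the space behind the bar is free
- right_bin_pivot (a point): middle of the right bin's pivot (its bottom front edge), 55 mm above the worktop. Axes turn with the bin: z up the front wall, x to its back; tilting out turns z toward the robot. Bin open on top, outside 167 wide, 90 deep; floor, sides, back 4 mm thick, clear front 5 mm thick, 66 high, sides and back 55 high. Tilted out, its jar leans on the front wall, square to the floor, lid toward the robot
- ochre_jar_centre (a point): centre, half-way up, of the ochre jar: glass jar 52 mm in diameter (body 0 to 53 mm, black lid 46 mm wide on top), 62 mm high, 0.11 kg, sand-yellow content. z is its axis toward the lid. Begins in either bin, within 10 mm of that bin's middle; the bin on whose side of the unit (y above or below 0) it stands is the one to open
- blue_jar_centre (a point): centre, half-way up, of the blue jar: glass jar 48 mm in diameter, 58 mm high, white lid, blue content; in the other bin, to be left alone
- cork_pad_top (a point): middle of the top face of a brown cork pad, fixed, 56 x 80 mm (x by y of this frame) and 20 mm thick, lying on the worktop; this point is 20 mm above the worktop
- size_jar_centre (a point): centre, half-way up, of the larger jar on the bench: 60 mm in diameter, 75 mm high, white lid, pale content; a bystander 15 cm or more from the middle of the pad
There are look-alikes about, which are no part of the job. Leave any orange look-alike of the part that bears ochre_jar_centre alone. Leave any purple or yellow look-alike of the part that bears cork_pad_top alone.

How it is judged:
On the way, in this order (a step that is already met when the one before it is completed fails the run):
1. the bin with the ochre jar is tilted out to its stop (((value of joint left_bin above 0.55 rad and y of ochre_jar_centre in the frame of bin_unit above 0 m) or (value of joint right_bin above 0.55 rad and y of ochre_jar_centre in the frame of bin_unit below 0 m))), for 0.2 s.
2. the ochre jar stands upright on the cork pad, let go (horizontal distance between ochre_jar_centre and cork_pad_top below 0.018 m and angle between ochre_jar_centre's own z axis and vertical below 0.1 rad and height (world z) of ochre_jar_centre between 0.046 and 0.057 m and contact force between the fingers and ochre_jar below 0.1 N), for 0.2 s.
At the end, for the whole second after the job is handed in: The ochre jar stands at rest upright (within 0.1 rad) on the cork pad, its centre within 18 mm of the pad's middle, and both bins are shut (within 0.07 rad) (horizontal distance between ochre_jar_centre and cork_pad_top below 0.018 m and angle between ochre_jar_centre's own z axis and vertical below 0.1 rad and height (world z) of ochre_jar_centre between 0.046 and 0.057 m and linear speed of ochre_jar below 0.02 m/s and value of joint each of left_bin, right_bin below 0.07 rad); the robot touches nothing.
It fails at once if the ochre jar is dropped or flung: it moves faster than 0.5 m/s untouched by the fingers (linear speed of ochre_jar above 0.5 m/s and contact force between the fingers and ochre_jar below 0.1 N).
It fails at once if the blue jar is moved more than 20 mm (by opening its bin or otherwise) (distance of blue_jar_centre from where it was at the start of the episode above 0.02 m).
It fails at once if the larger jar on the bench is moved more than 20 mm (distance of size_jar_centre from where it was at the start of the episode above 0.02 m).
It also fails if it takes over 58 s, if anything falls off the work surface, if the arm or the gripper's body presses on something with over 40 N, if the wrist force passes 120 N, or if a joint passes its speed limit or range.

### The arm

A 6-joint arm with a two-finger parallel gripper is mounted at the origin on a cart in front of the work surface, level with it; the furniture and walls round the work are solid. World frame = base frame: x ahead of the robot, y to its left, z up, the work surface at z = 0. Lengths are in m, angles in rad, forces in N, time in s.
With the tool pointing down it reaches from about 0.375 to 0.9 m from the base axis. Payload 3.1 kg.
Tool frame: the origin (TCP) lies midway between the tips of the shut fingers; the grasp point (between the pads) lies 19 mm behind it; z points along the fingers, y is the line along which they close (so a half turn about z gives the same grasp; the last joint's range is limited). The gripper opens to 87 mm and grips with 3 to 60 N. Pads are 19 mm wide; open, the fingers measure 117 mm over their backs; the gripper's body (75 mm by 190 mm) begins 51 mm behind the grasp point.
Start: joints at [-1.498, 0.527, 1.433, -0, 1.181, -0.178], TCP at [0.155, -0.605, 0.223] pointing down, gripper open.
Joint ranges: [-3.08, 3.08], [-0.75, 2.2], [0.22, 2.44], [-1.43, 4.57], [0, 2.65], [-2.85, 2.85]. Speed limits (rad/s): [2.79, 2.79, 3.14, 3.14, 3.14, 3.14].

### API

Orientations are given as a unit quaternion [x, y, z, w].
In Python, from rig import status, imaging, order gives the robot as it stands.
- The arm moves only by the tool arm_command, never from a script. Its argument "deltas" is one flat list of numbers, 5 for each row, row after row: the opening, from -1 (shut) to 1 (fully open), so that 0 is half open, then the shift along the tool's x, y, z in m, then the turn about the tool's z in rad. In form: [gripper, tx, ty, tz, roll, gripper, tx, ty, tz, roll, ...]. A call has 1 to 12 rows; each row shifts and turns the commanded pose from where the row before left it, along the tool's axes as they then stand; what a row does not reach is not made up. A row lasts 1/8 s, in which the tool goes at most 62.5 mm and 10.7 degrees, less where a joint would pass 70% of its speed; a pose out of reach is approached as far as the arm can. A call with a gripper value outside its range is refused whole. The fingers move at their own pace and stop on an object; "newtons" is the grip in N (left out, the last holds). Time passes only in rows, so rows that do not move let the fingers close. It gives the time, the measured TCP pose, the force, the opening and the grip force at its end, in the units of the state.
- status.get_obs(): the state, without advancing time (a new reading comes with each control period).
- imaging.camera(name): name is "scene" or "top" or "wrist"; returns (picture, depth): 400x640x3 uint8, red, green, blue; 400x640 float32, m along the optical axis (not along the pixel's ray), 0 where there is no reading.
- imaging.camera_params(name): a dict with "intrinsics" (3x3 intrinsics, pixels), "camera_from_world" (4x4, takes a point from world to camera coordinates). Camera axes: x right, y up, looking along -z (the intrinsics and any distortion apply to the point x, -y, -z); pixel columns grow to the right and rows downward; lengths in m; the calibration is good to about 2 mm. A picture is of the moment at which its call begins: read the wrist's pose just before it. camera_params takes no time and is no camera call; for the wrist camera it gives the pose at the moment of the call.
- order.hand_in(): hands the job in; it is judged then, once.
The state is a dict: "time": time; "q": joint angles; "joint_velocities": joint speeds; "joint_torque": joint torques, N m; "position": TCP position; "tool_rot": TCP orientation; "ft_force": force on the tool from outside, world axes, zero at the start; "moment": the same for the moment, N m; "grip_width": finger opening in m; "grip_force": force on a finger pad.
Only numpy, scipy, OpenCV 4.12 (cv2) and the standard library are available. Lean on these libraries where they do the work, as an engineer would, in place of code of your own. Each camera call takes 0.05 s, during which the arm holds its last target. There are 200 camera calls.

## Working session

There is one attempt and no reset: what is moved stays moved. The work goes in short steps, Python scripts to look and compute and a tool call to move; the robot and the scene stay as the last step left them, time stands still between calls to the robot, and variables do not carry over. Pictures are saved under pics/ and viewed, at most 10 in all, crops included, and the job is handed in when it is done.

Besides the shell and the picture viewer there is one more tool, called by a JSON object that holds its "method" and its "body", one argument or row to a line. arm_command: Moves the arm, as the interface text tells. Its arguments: {"type":"object","properties":{"deltas":{"type":"array"},"newtons":{"type":"number"}},"required":["deltas"]}

```bash
mkdir -p pics; ls
python3 - <<'E'
from rig import status, imaging
import cv2,numpy as np
print(status.get_obs())
for n in("scene","top"):
    p,d=imaging.camera(n); cv2.imwrite(f"pics/{n}0.png",p[:,:,::-1]); np.savez(f"{n}0.npz",p=p,d=d,**imaging.camera_params(n))
    c=imaging.camera_params(n); print(c)
E
```

```text
pics
{'time': 0.0, 'q': array([-1.49847610e+00,  5.28498938e-01,  1.43389763e+00, -3.24677543e-05,
        1.18136019e+00, -1.78515012e-01]), 'joint_velocities': array([-1.14427914e-03,  1.36966092e-03,  3.62234048e-03, -1.24683576e-04,
        1.86009584e-05, -4.44256101e-04]), 'joint_torque': array([-1.63658209e-03, -4.40044284e+01, -1.76590115e+01,  6.32185838e-02,
        5.81821008e-02, -1.62730912e-04]), 'position': array([ 0.1550905 , -0.60470474,  0.22155297]), 'tool_rot': array([ 9.92144160e-01,  1.25095139e-01,  4.24367960e-05, -1.08132657e-03]), 'ft_force': array([-0.60998975,  0.8122621 ,  0.25325225]), 'moment': array([ 0.04069057,  0.00116935, -0.00599668]), 'grip_force': 0.0, 'grip_width': 0.08712957269417312}
{'intrinsics': array([[489.55339195,   0.        , 309.98375697],
       [  0.        , 489.55339195, 203.30627264],
       [  0.        ,   0.        ,   1.        ]]), 'camera_from_world': array([[-0.51988701, -0.85420476, -0.00719239,  0.43172002],
       [ 0.65169768, -0.40205226,  0.64315171, -0.34093104],
       [-0.55227496,  0.32967895,  0.765705  , -1.19413782],
       [ 0.        ,  0.        ,  0.        ,  1.        ]])}
{'intrinsics': array([[396.49970673,   0.        , 322.67398493],
       [  0.        , 396.49970673, 198.61514507],
       [  0.        ,   0.        ,   1.        ]]), 'camera_from_world': array([[-0.02762356, -0.99928412, -0.02584932,  0.21535463],
       [ 0.98260117, -0.0318954 ,  0.1829689 , -0.5370455 ],
       [-0.18366239, -0.02034532,  0.98277881, -1.08325464],
       [ 0.        ,  0.        ,  0.        ,  1.        ]])}
```

View pics/scene0.png

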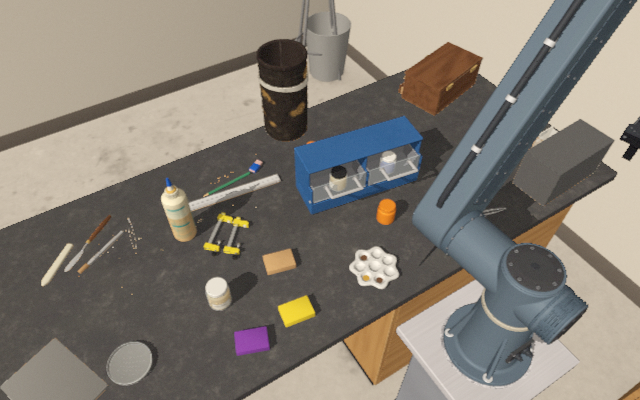

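View pics/top0.png

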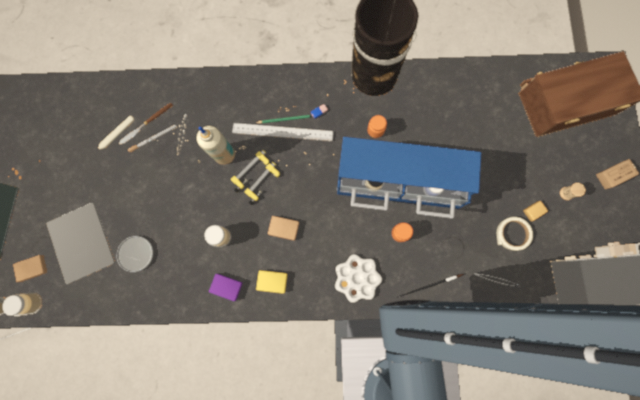

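The ochre jar (black lid) is in the left bin, at scene (339,178). The blue jar is at (389,160). Things that could be mistaken for the targets:
- **Ochre jar:** orange jars at scene (386,212) and (312,147).
- **Pad:** the brown pad is at scene (279,262) and top (283,228). The yellow (297,311) and purple (252,341) ones are look-alikes, and there is another brown thing at top (28,268).

The size jar is at top (217,236).

```bash
cat > h.py <<'E'
import numpy as np,cv2
def load(f): 
    z=np.load(f); return z['p'],z['d'],z['intrinsics'],z['camera_from_world']
def cloud(d,K,T):
    v,u=np.indices(d.shape); 
    c=np.stack([(u-K[0,2])/K[0,0]*d,-(v-K[1,2])/K[1,1]*d,-d,np.ones_like(d)],-1)
    w=(c@np.linalg.inv(T).T)[...,:3]; w[d<=0]=np.nan; return w
def ray(u,v,z,K,T):
    M=np.linalg.inv(T); r=M[:3,:3]@np.array([(u-K[0,2])/K[0,0],-(v-K[1,2])/K[1,1],-1]); o=M[:3,3]
    return o+r*(z-o[2])/r[2]
E
python3 - <<'E'
from h import *
for n in("top","scene"):
    p,d,K,T=load(n+"0.npz"); w=cloud(d,K,T); hsv=cv2.cvtColor(p,cv2.COLOR_RGB2HSV)
    m=(hsv[...,0]>100)&(hsv[...,0]<118)&(hsv[...,1]>150)&(w[...,2]>.16)&(w[...,2]<.185)&(w[...,0]>.3)
    P=w[m]; r=cv2.minAreaRect((P[:,:2]*1000).astype(np.float32)); print(n,"roof",r,np.median(P[:,2]),m.sum()); print(cv2.boxPoints(r).round(1).tolist())
    boxes={"top":dict(cork=(262,212,306,246),far=(8,252,50,284),jar=(202,222,236,252)),"scene":dict(cork=(258,244,302,280),jar=(202,274,238,314),ochre=(328,164,350,192))}[n]
    for k,(a,b,c,e) in boxes.items():
        q=w[b:e,a:c].reshape(-1,3); h=q[:,2]
        if k=='ochre': print(k,w[176,339],w[186,339],w[168,339]);continue
        lo,hi=(.06,.09) if k=='jar' else (.012,.028)
        s=q[(h>lo)&(h<hi)]
        if len(s)<10: print(n,k,"none",np.nanmedian(q,0));continue
        print(n,k,len(s),cv2.minAreaRect((s[:,:2]*1000).astype(np.float32)),np.median(s[:,2]))
p=load("scene0.npz")[0][115:215,285:430]; q=load("top0.npz")[0]
a=cv2.resize(p,(580,400),interpolation=2); b=cv2.resize(np.hstack([q[200:260,255:345],q[240:300,0:55]]),None,fx=3,fy=3,interpolation=2)
im=np.zeros((580,580,3),np.uint8); im[:400]=a; im[400:,:435]=b; cv2.imwrite("pics/crop1.png",im[...,::-1])
E
```

```text
top roof ((0.0, 0.0), (0.0, 0.0), 0.0) nan 0
[[0.0, 0.0], [0.0, 0.0], [0.0, 0.0], [0.0, 0.0]]
top cork 517 ((467.98675537109375, 318.7962951660156), (80.34127807617188, 54.90901184082031), 75.88504028320312) 0.019441653617969346
top far 555 ((372.30950927734375, 1064.1007080078125), (55.70256423950195, 83.7523193359375), 16.936540603637695) 0.019615173053270762
top jar 301 ((447.5561218261719, 504.3153076171875), (51.650203704833984, 52.18012619018555), 36.64622116088867) 0.0742218030089341
scene roof ((604.3858032226562, -25.581741333007812), (360.2603454589844, 114.3654556274414), 81.16329956054688) 0.17132495218014543 3185
[[520.2000122070312, -194.8000030517578], [633.2000122070312, -212.39999389648438], [688.5999755859375, 143.60000610351562], [575.5999755859375, 161.1999969482422]]
scene cork 536 ((466.71063232421875, 322.0049133300781), (80.09603118896484, 59.28615951538086), 76.26765441894531) 0.01951670203308975
scene jar 376 ((445.82806396484375, 507.6377868652344), (53.440696716308594, 53.693634033203125), 24.52806854248047) 0.07443363912310663
ochre [0.56308338 0.06516198 0.12090399] [0.55266596 0.07071698 0.0915696 ] [0.58876764 0.04819598 0.12176116]
  return _methods._mean(a, axis=axis, dtype=dtype,
  ret = ret.dtype.type(ret / rcount)
```

View pics/crop1.png

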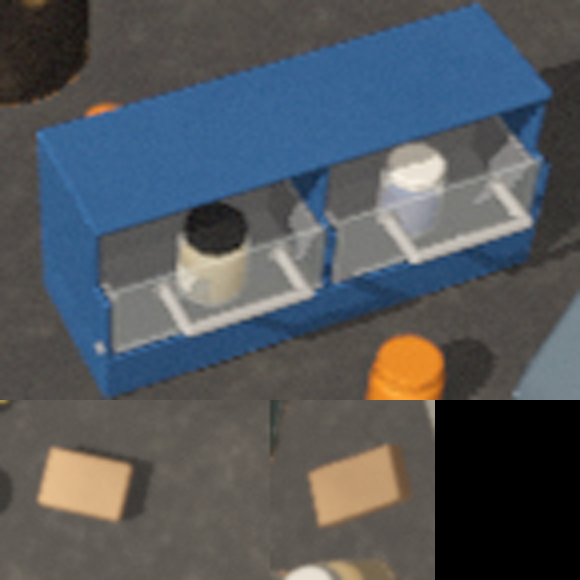

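The crop confirms the choice: the black-lidded, sand-yellow jar is in the left bin (+y side). The brown pad at top (283,228) measures 80x56 mm and is 0.57 m from the base. The twin at (0.37, 1.06) is out of reach and next to a different jar. Next I refine the unit pose, jar and handle.

Run:
```python
from h import *
o=np.array([535.2,-14.8,0])/1000; ex=np.array([.988,-.154,0]); ey=np.array([.154,.988,0])
for n in("top","scene"):
    p,d,K,T=load(n+"0.npz"); w=cloud(d,K,T); 
    u=np.stack([(w-o)@ex,(w-o)@ey,w[...,2]],-1)*1000
    hsv=cv2.cvtColor(p,cv2.COLOR_RGB2HSV); inb=(u[...,0]>-20)&(u[...,0]<140)&(abs(u[...,1])<200)
    blue=(hsv[...,0]>98)&(hsv[...,0]<122)&(hsv[...,1]>120)
    m=blue&inb&(u[...,2]>155)&(u[...,2]<190); print(n,m.sum(),np.median(u[m][:,2]))
    if m.sum()>50:
        r=cv2.minAreaRect(w[m][:,:2].astype(np.float32)*1000); print(r)
    # lid: dark pixels over bin region
    for nm,mm in (("lid",(hsv[...,2]<60)&(u[...,2]>110)&(u[...,2]<130)&(abs(u[...,1]-88)<40)&(u[...,0]>5)&(u[...,0]<110)),
                  ("hnd",(u[...,0]<-25)&(u[...,0]>-60)&(u[...,2]>95)&(u[...,2]<125)&(u[...,1]>20)&(u[...,1]<160)),
                  ("hndR",(u[...,0]<-25)&(u[...,0]>-60)&(u[...,2]>95)&(u[...,2]<125)&(u[...,1]<-20)&(u[...,1]>-160))):
        q=u[mm]; print(nm,len(q), q.min(0).round() if len(q) else'',q.max(0).round() if len(q) else'',np.median(q,0).round(1) if len(q) else '')
    og=(hsv[...,0]>4)&(hsv[...,0]<14)&(hsv[...,1]>200)&(w[...,2]>.03)&(w[...,0]<.55)&(w[...,2]<.1)
    print("orange",og.sum(),np.median(w[og],0),w[og].max(0), w[og].min(0))
```

```text
top 5504 171.22671097568332
((605.306396484375, -30.928009033203125), (357.1031799316406, 109.55886840820312), 81.3398208618164)
lid 28 [ 16.  61. 115.] [ 25.  88. 125.] [ 21.4  74.2 120.5]
hnd 165 [-45.  35. 107.] [-25. 134. 119.] [-39.2  83.7 112.9]
hndR 165 [ -45. -142.  104.] [-25. -43. 119.] [-39.4 -92.7 113. ]
  return _methods._mean(a, axis=axis, dtype=dtype,
  ret = um.true_divide(
Traceback (most recent call last):
ValueError: zero-size array to reduction operation maximum which has no identity
```

```bash
cat >> h.py <<'E'
O=np.array([.5355,-.0175]); Y=-.1527; R=np.array([[np.cos(Y),-np.sin(Y)],[np.sin(Y),np.cos(Y)]])
def where():
    from rig import status
    from scipy.spatial.transform import Rotation as Ro
    s=status.get_obs(); p=s['position']; u=R.T@(p[:2]-O); x=Ro.from_quat(s['tool_rot']).as_matrix()
    print("t",round(s['time'],2),"unit mm",(u*1000).round(1),"z",(p[2]*1000).round(1),"yaw",np.arctan2(x[1,0],x[0,0]).round(4),"tilt",np.round(x[:2,2],4),"F",s['ft_force'].round(1),"w",round(s['grip_width']*1000,1),"gf",round(s['grip_force'],2),"q",s['q'].round(2))
E
python3 -c "
from h import *
p,d,K,T=load('top0.npz')
for u,v in((402,232),(377,126)): 
    w=ray(u,v,.06,K,T); print(w, R.T@(w[:2]-O))
print('pad unit',R.T@(np.array([.4673,.3204])-O),'jar',R.T@(np.array([.4467,.506])-O))"
```

```text
[ 0.44008977 -0.01938399  0.06      ] [-0.09401346 -0.01637466]
[0.75329825 0.03362719 0.06      ] [0.20748713 0.08366097]
pad unit [-0.11880347  0.32359448] jar [-0.16739488  0.50390142]
```

{"method": "arm_command", "body": {
  "deltas": [-1,0,0,0,0.1345,-1,0,0,0,0.1345,-1,0,0,0,0.1345,-1,0.04,-0.045,0,0,-1,0.04,-0.045,0,0,-1,0.04,-0.045,0,0,-1,0.03,-0.05,0,0,-1,0.02,-0.055,0,0,-1,0.02,-0.055,0,0,-1,0.01,-0.055,0,0,-1,0.01,-0.055,0,0,-1,0.01,-0.055,0,0]
}}

```text
time: 1.6
position: [0.4428, -0.1824, 0.2224]
tool_rot: [0.997, -0.076, -0.0, -0.0]
ft_force: [1.2, -0.7, 0.9]
grip_width: 0.0
grip_force: 0.0
```

```bash
python3 -c "
from h import *
where()"
```

```text
t 1.6 unit mm [ -66.6 -177.1] z 222.4 yaw -0.153 tilt [-0.0002  0.0003] F [ 1.2 -0.7  0.9] w 0.0 gf 0.0 q [-0.62  0.33  1.79  0.    1.02  1.1 ]
```

{"method": "arm_command", "body": {
  "deltas": [-1,0.005,-0.053,0,0,-1,0.005,-0.053,0,0,-1,0.005,-0.053,0,0,-1,0.005,-0.053,0,0,-1,0.004,-0.052,0.03,0,-1,0,0,0.05,0,-1,0,0,0,0,-1,0,0,0,0]
}}

```text
time: 2.6
position: [0.5071, 0.0726, 0.1434]
tool_rot: [0.997, -0.077, 0.0, 0.0]
ft_force: [0.5, 0.3, 1.0]
grip_width: 0.0005
grip_force: 0.0
```

Run:
```python
from h import *
from rig import imaging
where(); c=imaging.camera_params("wrist"); p,d=imaging.camera("wrist"); cv2.imwrite("pics/w1.png",p[...,::-1]); np.savez("w1.npz",p=p,d=d,**c)
```

```text
t 2.6 unit mm [-41.8  84.7] z 143.4 yaw -0.1534 tilt [ 0.0009 -0.0001] F [0.5 0.3 1. ] w 0.5 gf 0.0 q [-0.08  0.49  1.79 -0.    0.85  1.65]
```

View pics/w1.png

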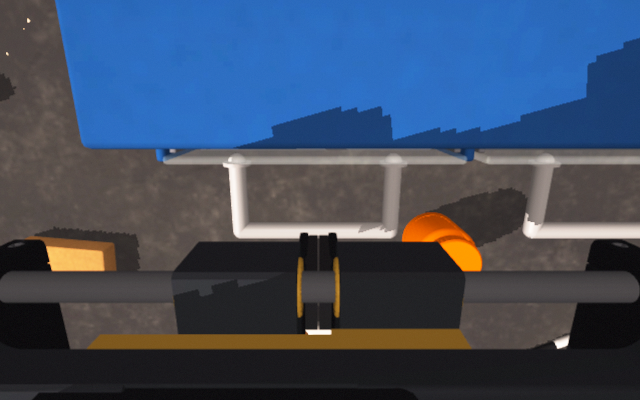

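Closed fingertips (318,240) sit over the middle of the left bar (row 230, columns 235 to 398), with the roof edge at row 148. I check the bar and roof edge by depth.

Run:
```python
from h import *
p,d,K,T=load("w1.npz"); w=cloud(d,K,T)
def U(q): return np.r_[R.T@(q[:2]-O),q[2]]*1000
for r,c in((230,255),(230,285),(227,370),(230,385),(190,239),(190,392),(145,200),(145,400),(130,200),(230,540)): print((r,c),U(w[r,c]).round(1))
```

```text
(230, 255) [-39.8 121.9 115.2]
(230, 285) [-40.3 104.3 113.9]
(227, 370) [-38.3  53.6 114.3]
(230, 385) [-39.8  44.8 115.3]
(190, 239) [-15.4 130.  114.9]
(190, 392) [-15.7  41.7 113.9]
(145, 200) [ 17.1 130.3 172.3]
(145, 400) [ 16.9  52.5 171.3]
(130, 200) [ 22.8 129.9 171.7]
(230, 540) [-40.4 -48.  114.1]
```

{"method": "arm_command", "body": {
  "deltas": [-1,-0.001,0,0.015,0,-1,0,0,0.013,0,-1,-0.0026,0,0.0023,0,-1,-0.0027,0,0.0022,0,-1,-0.0024,0,0.0025,0,-1,-0.0024,0,0.0025,0,-1,-0.0021,0,0.0028,0,-1,-0.0022,0,0.0028,0,-1,-0.0019,0,0.0029,0,-1,-0.0018,0,0.0029,0]
}}

```text
time: 3.9
position: [0.4865, 0.0762, 0.0932]
tool_rot: [0.997, -0.076, -0.001, -0.0]
ft_force: [-2.2, -2.3, 4.8]
grip_width: 0.0004
grip_force: 2.2
```

```bash
sed -i 's/^O=.*; Y=/O=np.array([.5351,-.0201]); Y=/' h.py; python3 -c "
from h import *
where()"
```

```text
t 3.9 unit mm [-62.7  87.8] z 93.2 yaw -0.1527 tilt [-0.0021  0.0003] F [-2.2 -2.3  4.8] w 0.4 gf 2.23 q [-0.07  0.56  1.87  0.    0.71  1.65]
```

Bar is moving as predicted (z 93 with about 5 N). I carry on to the stop.

{"method": "arm_command", "body": {
  "deltas": [-1,-0.0015,0,0.0031,0,-1,-0.0015,0,0.0031,0,-1,-0.0013,0,0.0032,0,-1,-0.0012,0,0.0032,0,-1,-0.0005,0,0.0033,0,-1,-0.0005,0,0.003,0,-1,0,0,0.002,0,-1,0,0,0,0]
}}

```text
time: 4.9
position: [0.482, 0.0771, 0.0774]
tool_rot: [0.997, -0.076, 0.002, -0.0]
ft_force: [-10.2, 1.0, 46.1]
grip_width: 0.0004
grip_force: 22.9
```

```bash
python3 -c "
from h import *
where()"
```

```text
t 4.9 unit mm [-67.3  88. ] z 77.4 yaw -0.1523 tilt [ 0.004  -0.0002] F [-10.2   1.   46.1] w 0.4 gf 22.94 q [-0.07  0.59  1.9   0.    0.65  1.65]
```

{"method": "arm_command", "body": {
  "deltas": [-1,0,0,-0.01,0,-1,0,0,-0.03,0,1,-0.005,0,-0.04,0,1,-0.005,0,-0.04,0,1,0,0,-0.02,0,1,0,0,0,0,1,0,0,0,0]
}}

```text
time: 5.78
position: [0.4711, 0.0784, 0.2118]
tool_rot: [0.997, -0.076, -0.0, -0.0]
ft_force: [-0.1, 0.7, -0.6]
grip_width: 0.0428
grip_force: 0.0
```

Run:
```python
from h import *
from rig import imaging
where()
for n in("wrist","top"):
    c=imaging.camera_params(n); p,d=imaging.camera(n); np.savez(n+"2.npz",p=p,d=d,**c)
    if n=="wrist": a=p
    else: b=cv2.resize(p[130:250,300:500],(640,384),interpolation=2)
cv2.imwrite("pics/w2.png",cv2.resize(np.vstack([a,b]),(490,600))[...,::-1])
```

```text
t 5.78 unit mm [-78.2  87.6] z 211.8 yaw -0.1528 tilt [-0.0007  0.0001] F [-0.1  0.7 -0.6] w 42.8 gf 0.0 q [-0.07  0.35  1.8   0.    0.99  1.65]
```

View pics/w2.png

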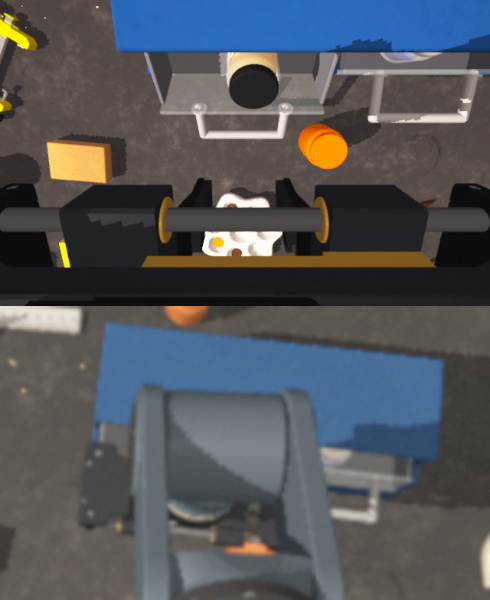

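The bin is fully out and the jar leans on the front wall, black lid at wrist (332,113). The cork pad is also in view, at wrist (104,211). I measure both.

Run:
```python
from h import *
p,d,K,T=load("wrist2.npz"); w=cloud(d,K,T)
u=np.concatenate([(w[...,:2]-O)@R,w[...,2:]],-1)*1000
hsv=cv2.cvtColor(p,cv2.COLOR_RGB2HSV)
m=np.zeros(d.shape,bool); m[75:150,290:375]=1
m&=(hsv[...,2]<70)&(u[...,2]>100)
q=u[m]; print(m.sum(),q.min(0),q.max(0),np.median(q,0))
# bin frame
t=.65;c,s=np.cos(t),np.sin(t)
b=np.stack([q[:,0]*c+(q[:,2]-55)*s,q[:,1],(q[:,2]-55)*c-q[:,0]*s],-1)
print("binframe",np.percentile(b,[1,50,99],axis=0).round(1))
top=b[b[:,2]>63]; print(cv2.minEnclosingCircle(top[:,:2].astype(np.float32)),np.median(top[:,2]))
m=np.zeros(d.shape,bool); m[175:245,50:155]=1; m&=(u[...,2]>14)&(u[...,2]<27)&(hsv[...,1]>60); q=w[m]*1000
r=cv2.minAreaRect(q[:,:2].astype(np.float32)); print("pad",m.sum(),r,np.median(q[:,2]),R.T@(np.array(r[0])/1000-O))
```

```text
2954 [-32.22367265  53.96833643 100.64032086] [  8.5031235  100.30265352 140.3463007 ] [-10.47528298  78.41314267 129.24244126]
binframe [[11.3 57.4 57. ]
 [36.8 78.4 65.5]
 [53.9 99.3 66.9]]
((31.932506561279297, 78.03652954101562), 23.060331344604492) 65.64842643347636
pad 3688 ((467.58111572265625, 318.76129150390625), (80.74464416503906, 55.39429473876953), 76.13420867919922) 20.035528902308307 [-0.1182765   0.32464819]
```

{"method": "arm_command", "body": {
  "deltas": [1,0.036,0.0047,0,0,1,0.036,0.0047,0,0,1,0,0,0.03,0,1,0,0,0.03,0,1,0,0,0.02,0,1,0,0,0,0,1,0,0,0,0]
}}

```text
time: 6.75
position: [0.5413, 0.0582, 0.1327]
tool_rot: [0.997, -0.076, 0.0, -0.0]
ft_force: [-0.3, 0.6, 0.0]
grip_width: 0.0866
grip_force: 0.0
```

Run:
```python
from h import *
where()
from rig import imaging,status
T=imaging.camera_params("wrist")["camera_from_world"]; print("cam rel tcp",np.linalg.inv(T)[:3,3]-status.get_obs()['position'])
```

```text
t 6.75 unit mm [-5.8 78.3] z 132.7 yaw -0.1527 tilt [0.0001 0.    ] F [-0.3  0.6  0. ] w 86.6 gf 0.0 q [-0.1   0.55  1.72  0.    0.88  1.63]
cam rel tcp [ 0.07389433 -0.01153315  0.16224649]
```

{"method": "arm_command", "body": {
  "deltas": [1,-0.0015,0,0.013,0,1,0,0,0.013,0,1,0,0,0,0,0.2,0,0,0,0,-0.2,0,0,0,0,-1,0,0,0,0,-1,0,0,0,0,-1,0,0,0,0],
  "newtons": 10
}}

```text
time: 7.75
position: [0.5396, 0.0585, 0.1069]
tool_rot: [0.997, -0.076, 0.0, -0.0]
ft_force: [0.3, 0.9, 0.5]
grip_width: 0.0506
grip_force: 10.0
```

```bash
python3 -c "
from h import *
where()"
```

```text
t 7.75 unit mm [-7.5 78.4] z 106.9 yaw -0.1527 tilt [0.0003 0.0001] F [0.3 0.9 0.5] w 50.6 gf 10.0 q [-0.1   0.59  1.74  0.    0.81  1.63]
```

{"method": "arm_command", "body": {
  "deltas": [-1,-0.0028,0,-0.0042,0,-1,-0.0057,0,-0.0082,0,-1,-0.0057,0,-0.0082,0,-1,-0.0057,0,-0.0082,0,-1,-0.0057,0,-0.0082,0,-1,-0.0057,0,-0.0082,0,-1,-0.0057,0,-0.0082,0,-1,-0.0057,0,-0.0082,0,-1,-0.0057,0,-0.0082,0,-1,-0.0057,0,-0.0082,0,-1,-0.0057,0,-0.0082,0,-1,0,0,0,0]
}}

```text
time: 9.25
position: [0.4803, 0.0676, 0.1937]
tool_rot: [0.997, -0.076, 0.001, -0.0]
ft_force: [0.4, 0.2, -1.2]
grip_width: 0.0509
grip_force: 10.0
```

Run:
```python
from h import *
from rig import imaging
where()
for n in("wrist","scene"):
    c=imaging.camera_params(n); p,d=imaging.camera(n); np.savez(n+"3.npz",p=p,d=d,**c)
    if n=="wrist": a=p
    else: b=cv2.resize(p[90:240,260:500],(640,400),interpolation=2)
cv2.imwrite("pics/w3.png",cv2.resize(np.vstack([a,b]),(480,600))[...,::-1])
```

```text
t 9.25 unit mm [-67.5  78.4] z 193.7 yaw -0.1526 tilt [ 0.0011 -0.0001] F [ 0.4  0.2 -1.2] w 50.9 gf 10.0 q [-0.09  0.38  1.81  0.    0.95  1.63]
```

View pics/w3.png

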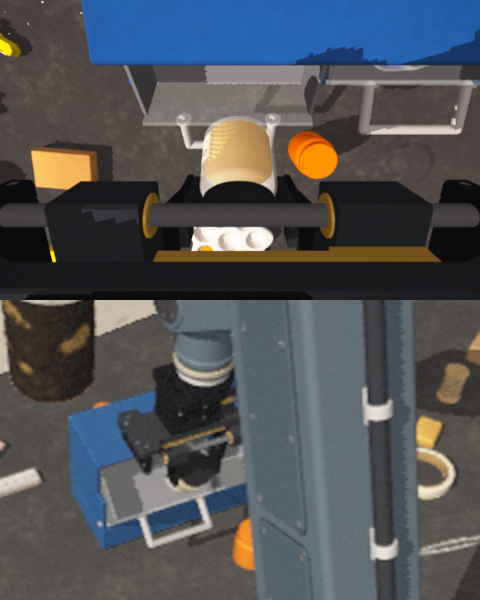

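The jar is held by its upper body and hangs tilted; the body is seen at wrist (316,205) and is clear of the bin. I measure its tilt and base.

Run:
```python
from h import *
p,d,K,T=load("wrist3.npz"); w=cloud(d,K,T)
u=np.concatenate([(w[...,:2]-O)@R,w[...,2:]],-1)*1000
for r in range(148,262,8): print(r,u[r,308:325].mean(0).round(1), p[r,316])
```

```text
148 [-25.5  79.7  97.9] [123 118 114]
156 [-19.   79.2 181.5] [167 158 153]
164 [-22.3  79.2 186.4] [191 151  95]
172 [-25.6  79.2 190.6] [195 154  98]
180 [-28.7  79.2 194.7] [201 159 100]
188 [-31.7  79.2 198.5] [203 166 106]
196 [-34.6  79.2 202.3] [207 166 106]
204 [-37.3  79.1 206.2] [208 166 105]
212 [-40.   79.1 209.7] [207 166 108]
220 [-42.6  79.1 213.2] [208 169 111]
228 [-45.5  79.1 215.5] [228 194 141]
236 [-49.   79.1 216.1] [232 203 148]
244 [-51.3  79.1 219.6] [21 18 21]
252 [-53.8  79.1 222.2] [22 22 22]
260 [-56.2  79.1 225. ] [25 23 25]
```

{"method": "arm_command", "body": {
  "deltas": [-1,-0.005,-0.015,0,0,-1,-0.01,-0.03,0,0,-1,-0.0125,-0.04,0,0,-1,-0.0125,-0.04,0,0,-1,-0.0125,-0.04,0,0,-1,-0.012,-0.04,0.01,0,-1,-0.01,-0.03,0.025,0,-1,-0.004,-0.011,0.03,0,-1,0,0,0.025,0,-1,0,0,0.015,0,-1,0,0,0,0,-1,0,0,0,0]
}}

```text
time: 10.85
position: [0.4408, 0.3229, 0.0886]
tool_rot: [0.997, -0.076, 0.001, -0.0]
ft_force: [0.6, 0.1, -0.3]
grip_width: 0.0505
grip_force: 10.0
```

```bash
cat > look.py <<'E'
from h import *
from rig import imaging
import sys
where(); n="wrist"
c=imaging.camera_params(n); p,d=imaging.camera(n); np.savez(sys.argv[1]+".npz",p=p,d=d,**c)
w=cloud(d,c["intrinsics"],c["camera_from_world"]); u=np.concatenate([(w[...,:2]-O)@R,w[...,2:]],-1)*1000
cv2.imwrite("pics/"+sys.argv[1]+".png",p[...,::-1])
for r in range(120,262,10): print(r,u[r,308:325].mean(0).round(1), p[r,316])
E
python3 look.py w4
```

```text
t 10.85 unit mm [-145.4  324.6] z 88.6 yaw -0.153 tilt [0.0013 0.0006] F [ 0.6  0.1 -0.3] w 50.5 gf 10.0 q [0.43 0.62 1.75 0.   0.78 2.15]
120 [-8.25e+01  3.26e+02 -1.00e-01] [75 66 63]
130 [-8.95e+01  3.26e+02 -1.00e-01] [64 57 55]
140 [-94.6 325.9  20.3] [254 220 116]
150 [-101.2  325.9   20.4] [254 224 120]
160 [nan nan nan] [237 203 146]
170 [-102.6  325.5   84.2] [227 187 120]
180 [-106.6  325.5   89.3] [231 191 124]
190 [-110.2  325.4   94.5] [234 197 127]
200 [-113.8  325.4   99.1] [237 201 132]
210 [-117.3  325.4  103.6] [236 199 134]
220 [-120.4  325.4  108.4] [236 202 137]
230 [-124.3  325.4  110.3] [249 231 177]
240 [-128.6  325.4  111.3] [234 207 155]
250 [-131.   325.3  116.5] [28 25 27]
260 [-134.   325.3  120. ] [31 28 30]
```

View pics/w4.png

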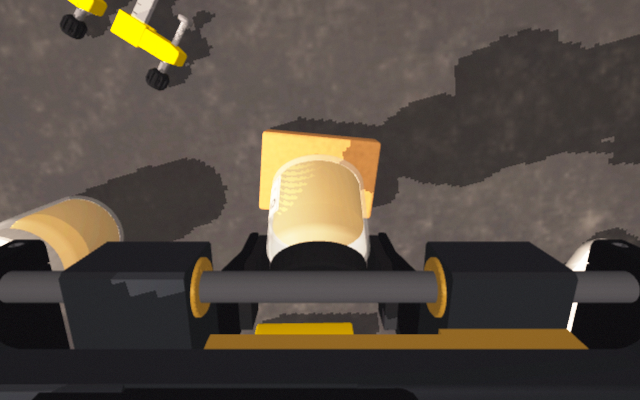

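{"method": "arm_command", "body": {
  "deltas": [-1,0,0,0.012,0,-1,0,0,0.008,0,-1,0,0,0.002,0,-1,0,0,0.001,0,-1,0,0,0.001,0,-1,0,0,0,0],
  "newtons": 6
}}

```text
time: 11.65
position: [0.4404, 0.3226, 0.0645]
tool_rot: [0.997, -0.076, 0.0, 0.0]
ft_force: [-0.9, -1.6, 3.2]
grip_width: 0.0505
grip_force: 6.0
```

```bash
python3 -c "
from h import *
where()"
```

```text
t 11.65 unit mm [-145.8  324.3] z 64.5 yaw -0.1525 tilt [ 0.0005 -0.    ] F [-0.9 -1.6  3.2] w 50.5 gf 6.0 q [ 0.43  0.66  1.76 -0.    0.72  2.15]
```

{"method": "arm_command", "body": {
  "deltas": [-1,0.0026,0,0,0,-1,0.0027,0,-0.0002,0,-1,0.0027,0,0,0,-1,0.0027,0,0,0,-1,0.0027,0,0.0002,0,-1,0.0026,0,0.0003,0,-1,0.0026,0,0.0005,0,-1,0.0026,0,0.0006,0,-1,0,0,0,0]
}}

```text
time: 12.78
position: [0.4613, 0.3194, 0.0624]
tool_rot: [0.997, -0.076, -0.0, -0.0]
ft_force: [0.5, 0.2, -1.6]
grip_width: 0.0507
grip_force: 6.0
```

```bash
python3 look.py w5
```

```text
t 12.78 unit mm [-124.6  324.3] z 62.4 yaw -0.153 tilt [-0.0001  0.0001] F [ 0.5  0.2 -1.6] w 50.7 gf 6.0 q [0.41 0.68 1.72 0.   0.75 2.13]
120 [-6.060e+01  3.255e+02  2.000e-01] [108  96  92]
130 [-6.690e+01  3.255e+02  1.000e-01] [109  96  94]
140 [-7.330e+01  3.255e+02 -1.000e-01] [107  94  91]
150 [nan nan nan] [103  94  88]
160 [-8.640e+01  3.255e+02 -1.000e-01] [65 60 57]
170 [-86.6 325.3  33.4] [183 144 112]
180 [-89.3 325.3  47.3] [194 153  93]
190 [-91.8 325.2  59. ] [206 164 100]
200 [-94.  325.1  69.6] [226 181 107]
210 [nan nan nan] [249 228 161]
220 [-99.5 325.1  82.3] [26 24 26]
230 [-101.6  325.    89. ] [34 30 32]
240 [-106.2  325.    89. ] [31 29 31]
250 [-111.3  325.1   87.8] [33 30 33]
260 [-116.4  325.1   87.1] [33 31 32]
```

Rotating as planned: the tilt is now 0.21 rad and the edge has not slipped. I finish the arc and press down lightly.

{"method": "arm_command", "body": {
  "deltas": [-1,0.0027,0,0.0008,0,-1,0.0026,0,0.001,0,-1,0.0026,0,0.0012,0,-1,0.0024,0,0.0012,0,-1,0.0018,0,0.0012,0,-1,0.0005,0,0.001,0,-1,0,0,0.0005,0,-1,0,0,0,0]
}}

```text
time: 13.82
position: [0.4727, 0.3176, 0.0565]
tool_rot: [0.997, -0.076, -0.001, 0.0]
ft_force: [-3.8, 0.8, 6.5]
grip_width: 0.0509
grip_force: 6.0
```

```bash
python3 look.py w6
```

```text
t 13.82 unit mm [-113.   324.2] z 56.5 yaw -0.1528 tilt [-0.0016 -0.    ] F [-3.8  0.8  6.5] w 50.9 gf 6.01 q [0.4  0.69 1.7  0.   0.75 2.12]
120 [-4.880e+01  3.253e+02 -2.000e-01] [113 101  94]
130 [-5.500e+01  3.253e+02  2.000e-01] [111 100  95]
140 [-61.2 325.3   0. ] [111  99  96]
150 [-6.750e+01  3.253e+02  1.000e-01] [110  97  95]
160 [nan nan nan] [110  97  96]
170 [-80.5 325.4  -0. ] [106  97  90]
180 [-87.1 325.4  -0. ] [67 62 58]
190 [-83.9 325.2  39. ] [175 136  89]
200 [-83.8 325.1  59.1] [204 159  94]
210 [-86. 325.  68.] [246 219 148]
220 [-86.8 324.9  79.5] [25 24 25]
230 [-90.3 324.9  82.5] [34 32 33]
240 [nan nan nan] [32 31 31]
250 [-99.5 325.   82.6] [33 32 33]
260 [-104.2  325.    82.6] [33 33 34]
```

{"method": "arm_command", "body": {
  "deltas": [-1,0,0,-0.002,0,-1,0,0,-0.002,0,-1,-0.004,0,0,0,-1,-0.0045,0,0,0,-1,0,0,0.001,0,-1,0,0,0.001,0,-1,0,0,0.001,0,-1,0,0,0,0]
}}

```text
time: 14.88
position: [0.4653, 0.3188, 0.0566]
tool_rot: [0.997, -0.076, 0.0, -0.0]
ft_force: [0.1, 0.3, -1.8]
grip_width: 0.0508
grip_force: 6.0
```

```bash
python3 look.py w7
python3 - <<'E'
from h import *
p,d,K,T=load("w7.npz"); w=cloud(d,K,T); u=np.concatenate([(w[...,:2]-O)@R,w[...,2:]],-1)*1000
v,uu=np.indices(d.shape); hsv=cv2.cvtColor(p,cv2.COLOR_RGB2HSV)
m=(u[...,2]>17)&(u[...,2]<23)&(abs(u[...,0]+118)<50)&(abs(u[...,1]-324)<60)
q=w[m]*1000; print("pad visible",m.sum(),cv2.minAreaRect(q[:,:2].astype(np.float32)), u[m].min(0),u[m].max(0))
E
```

```text
t 14.88 unit mm [-120.5  324.3] z 56.6 yaw -0.1528 tilt [0.     0.0001] F [ 0.1  0.3 -1.8] w 50.8 gf 6.0 q [0.4  0.69 1.71 0.   0.74 2.13]
120 [-5.630e+01  3.254e+02  2.000e-01] [112 101  95]
130 [-6.240e+01  3.254e+02  2.000e-01] [112  99  95]
140 [-6.860e+01  3.255e+02  2.000e-01] [108  96  95]
150 [-75.  325.5  -0. ] [107  96  95]
160 [-8.140e+01  3.255e+02 -1.000e-01] [107  95  90]
170 [-8.790e+01  3.255e+02  1.000e-01] [68 63 59]
180 [-91.4 325.4  14.3] [171 112  60]
190 [-91.2 325.3  39.7] [178 138  90]
200 [-91.2 325.2  59.7] [207 162  94]
210 [-93.4 325.1  68.5] [246 221 147]
220 [-94.4 325.   79.7] [25 25 26]
230 [-97.9 325.   82.6] [34 32 33]
240 [-102.4  325.    82.8] [31 31 31]
250 [-107.1  325.1   82.6] [34 30 33]
260 [nan nan nan] [31 28 29]
pad visible 3085 ((476.0077819824219, 316.70513916015625), (80.1817398071289, 36.57252502441406), 75.7113037109375) [-124.66803252  282.72641583   17.03156785] [-88.08502239 364.56138799  22.91291728]
```

{"method": "arm_command", "body": {
  "deltas": [-1,0,0,0.0006,0,-1,0,0,0.0006,0,-1,0,0,0.0003,0,-1,0,0,0,0],
  "newtons": 3
}}

```text
time: 15.42
position: [0.4654, 0.3189, 0.0554]
tool_rot: [0.997, -0.076, 0.0, -0.0]
ft_force: [-2.6, 1.4, 2.9]
grip_width: 0.0511
grip_force: 3.0
```

```bash
python3 -c "
from h import *
where()"
```

```text
t 15.43 unit mm [-120.5  324.5] z 55.4 yaw -0.1528 tilt [0.0004 0.0003] F [-2.6  1.4  2.9] w 51.1 gf 3.01 q [0.4  0.69 1.71 0.   0.74 2.13]
```

On the pad with light contact. I release and rise.

{"method": "arm_command", "body": {
  "deltas": [0.4,0,0,0,0,0.7,0,0,0,0,1,0,0,0,0,1,0,0,0,0,1,0,0,0,0,1,0,0,-0.015,0,1,0,0,-0.03,0,1,0,0,-0.04,0,1,0,0,-0.04,0,1,0,0,0,0]
}}

```text
time: 16.68
position: [0.4677, 0.32, 0.1847]
tool_rot: [0.997, -0.076, 0.004, -0.002]
ft_force: [0.1, -0.2, 0.5]
grip_width: 0.0873
grip_force: 0.0
```

```bash
python3 look.py w8
python3 - <<'E'
from h import *
p,d,K,T=load("w8.npz"); w=cloud(d,K,T)*1000
m=(w[...,2]>79)&(w[...,2]<85)&(abs(w[...,0]-467)<60)&(abs(w[...,1]-319)<60); print("lid",m.sum(),cv2.minEnclosingCircle(w[m][:,:2].astype(np.float32)),np.median(w[m][:,2]))
m=(w[...,2]>17)&(w[...,2]<22)&(abs(w[...,0]-467)<60)&(abs(w[...,1]-319)<60); print("pad",m.sum(),cv2.minAreaRect(w[m][:,:2].astype(np.float32)))
E
```

```text
t 16.68 unit mm [-118.3  325.9] z 184.7 yaw -0.1525 tilt [0.0087 0.0037] F [ 0.1 -0.2  0.5] w 87.3 gf 0.0 q [0.4  0.49 1.63 0.   1.01 2.13]
120 [nan nan nan] [90 81 79]
130 [-6.850e+01  3.286e+02 -1.000e-01] [89 76 76]
140 [-7.840e+01  3.286e+02 -1.000e-01] [87 79 74]
150 [-8.840e+01  3.287e+02 -1.000e-01] [52 47 47]
160 [-91.8 328.2  43.8] [169 139 100]
170 [-95.3 327.9  74.2] [99 77 52]
180 [-101.8  327.8   82.4] [47 43 43]
190 [-109.9  327.8   82.6] [42 38 39]
200 [-118.1  327.8   82.7] [42 40 40]
210 [-126.6  327.8   82.5] [43 41 42]
220 [-135.3  327.8   82.1] [42 40 40]
230 [-174.6  328.8   -0. ] [94 84 81]
240 [-186.3  328.8   -0.4] [107  96  86]
250 [-1.980e+02  3.288e+02 -1.000e-01] [100  87  84]
260 [-2.100e+02  3.288e+02 -1.000e-01] [90 80 77]
lid 2405 ((468.5508728027344, 318.7770080566406), 23.025466918945312) 82.37850950960346
pad 1680 ((467.10284423828125, 319.2353210449219), (80.0647201538086, 55.189632415771484), 75.74696350097656)
```

View pics/w8.png

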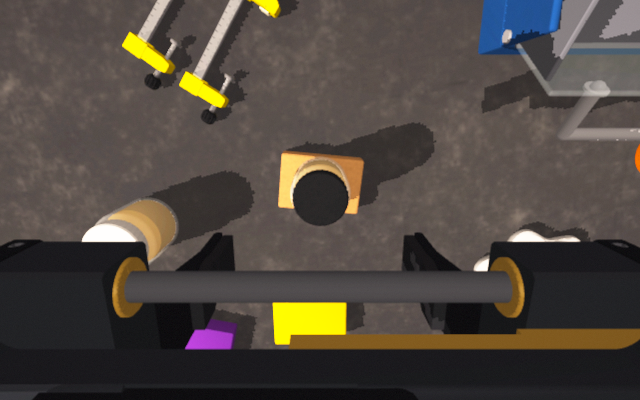

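The jar stands in the middle of the pad: lid centre is within 1.5 mm of the pad centre and its top is at z 82.4. Now the bin: shut the fingers and move to before the wall rim, above the bar.

{"method": "arm_command", "body": {
  "deltas": [-1,0,0,-0.015,0,-1,0.01,0.04,0,0,-1,0.01,0.05,0,0,-1,0.01,0.05,0,0,-1,0.01,0.05,0,0,-1,0.013,0.047,0,0,-1,0,0,0.03,0,-1,0,0,0.04,0,-1,0,0,0.03,0,-1,0,0,0,0,-1,0,0,0,0]
}}

```text
time: 18.1
position: [0.4821, 0.0765, 0.0957]
tool_rot: [0.997, -0.076, 0.0, -0.0]
ft_force: [-0.1, -0.8, 0.2]
grip_width: 0.0004
grip_force: 0.0
```

```bash
python3 -c "
from h import *
where()"
```

```text
t 18.1 unit mm [-67.1  87.4] z 95.7 yaw -0.1527 tilt [ 0.0006 -0.    ] F [-0.1 -0.8  0.2] w 0.4 gf 0.0 q [-0.07  0.55  1.89  0.    0.7   1.65]
```

{"method": "arm_command", "body": {
  "deltas": [-1,0.006,0,0,0,-1,0.006,0,-0.001,0,-1,0.006,0,-0.0018,0,-1,0.006,0,-0.0018,0,-1,0.006,0,-0.0018,0,-1,0.006,0,-0.0018,0,-1,0.006,0,-0.0018,0,-1,0.005,0,-0.0018,0,-1,0.004,0,-0.0008,0,-1,0,0,0,0]
}}

```text
time: 19.35
position: [0.5329, 0.0685, 0.1079]
tool_rot: [0.997, -0.076, 0.001, 0.0]
ft_force: [0.2, -0.1, 0.1]
grip_width: 0.0009
grip_force: 0.0
```

```bash
python3 -c "
from h import *
where()"
```

```text
t 19.35 unit mm [-15.6  87.3] z 107.9 yaw -0.1528 tilt [ 0.0016 -0.0002] F [ 0.2 -0.1  0.1] w 0.9 gf 0.0 q [-0.08  0.58  1.76 -0.    0.81  1.64]
```

```bash
python3 look.py w9 | head -1
```

```text
t 19.35 unit mm [-15.6  87.3] z 107.9 yaw -0.1528 tilt [ 0.0016 -0.0002] F [ 0.2 -0.1  0.1] w 0.9 gf 0.0 q [-0.08  0.58  1.76 -0.    0.81  1.64]
```

View pics/w9.png

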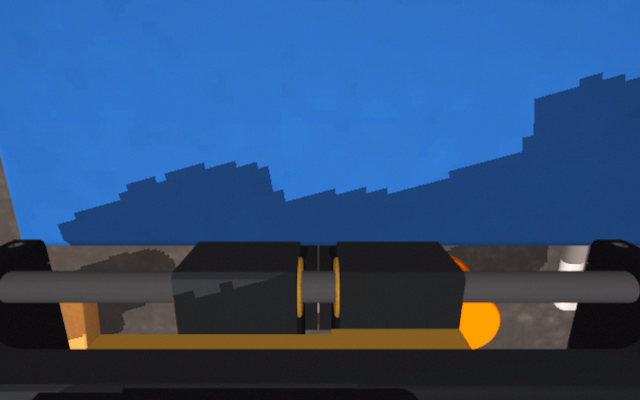

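The roof hides the bin in this view, so I find the handle by depth in the scene camera.

```bash
cat > hb.py <<'E'
from h import *
from rig import imaging
for n in("scene","top"):
    c=imaging.camera_params(n); p,d=imaging.camera(n); w=cloud(d,c["intrinsics"],c["camera_from_world"]); u=np.concatenate([(w[...,:2]-O)@R,w[...,2:]],-1)*1000
    hsv=cv2.cvtColor(p,cv2.COLOR_RGB2HSV)
    m=(u[...,0]<-25)&(u[...,0]>-85)&(u[...,1]>35)&(u[...,1]<140)&(u[...,2]>60)&(u[...,2]<125)&(hsv[...,1]<60)&(hsv[...,2]>110)
    q=u[m]; print(n,len(q))
    for lo in range(35,140,15):
        s=q[(q[:,1]>=lo)&(q[:,1]<lo+15)]
        if len(s)>2: print(lo,len(s),np.median(s,0).round(1),s.min(0).round(),s.max(0).round())
E
python3 hb.py
```

```text
scene 141
35 19 [-34.9  48.  110.1] [-50.  43. 107.] [-25.  50. 114.]
50 22 [-46.6  55.  110.1] [-51.  50. 103.] [-25.  64. 115.]
65 21 [-47.   72.8 110.1] [-52.  65. 105.] [-40.  80. 115.]
80 17 [-47.1  88.7 110. ] [-51.  82. 103.] [-40.  95. 114.]
95 19 [-46.6 103.6 109.6] [-51.  96. 104.] [-38. 109. 113.]
110 17 [-46.8 116.8 109.8] [-50. 112. 107.] [-40. 124. 114.]
125 26 [-45.  133.8 110.3] [-51. 126. 105.] [-28. 140. 115.]
top 28
125 28 [-42.1 132.3 110.2] [-49. 126. 105.] [-33. 138. 116.]
```

The bar is nearly home (about x -43, z 110). I push a little more until the stop resists.

{"method": "arm_command", "body": {
  "deltas": [-1,0.002,0,0,0,-1,0.002,0,0,0,-1,0.002,0,0,0,-1,0,0,0,0]
}}

```text
time: 20.0
position: [0.5374, 0.0679, 0.1077]
tool_rot: [0.997, -0.076, -0.001, -0.0]
ft_force: [-2.7, 0.0, 1.8]
grip_width: 0.0008
grip_force: 0.9
```

```bash
python3 -c "
from h import *
where()"; python3 hb.py
```

```text
t 20.0 unit mm [-11.1  87.3] z 107.7 yaw -0.1527 tilt [-0.0013  0.0001] F [-2.7  0.   1.8] w 0.8 gf 0.92 q [-0.08  0.58  1.74  0.    0.82  1.64]
scene 140
35 17 [-36.5  47.5 113.9] [-46.  43. 110.] [-25.  49. 120.]
50 23 [-43.4  56.5 112.8] [-47.  50. 108.] [-26.  64. 118.]
65 17 [-43.2  72.3 111.5] [-47.  66. 103.] [-37.  79. 116.]
80 18 [-44.2  88.3 112. ] [-48.  81. 109.] [-38.  95. 116.]
95 18 [-44.1 102.6 112.8] [-48.  96. 108.] [-35. 109. 118.]
110 18 [-43.3 116.3 112.3] [-49. 110. 110.] [-37. 123. 116.]
125 29 [-40.8 134.3 114.3] [-48. 125. 110.] [-26. 140. 119.]
top 30
125 30 [-38.3 133.  112.9] [-45. 126. 108.] [-28. 139. 117.]
```

{"method": "arm_command", "body": {
  "deltas": [-1,0.0015,0,0,0,-1,0.0015,0,0,0,-1,0.001,0,0,0,-1,0,0,0,0]
}}

```text
time: 20.6
position: [0.5374, 0.0679, 0.1073]
tool_rot: [0.997, -0.076, -0.005, -0.0]
ft_force: [-8.4, 0.6, 7.0]
grip_width: 0.0005
grip_force: 4.3
```

```bash
python3 -c "
from h import *
where()"; python3 hb.py
```

```text
t 20.6 unit mm [-11.1  87.3] z 107.3 yaw -0.1524 tilt [-0.0095  0.001 ] F [-8.4  0.6  7. ] w 0.5 gf 4.34 q [-0.08  0.59  1.74  0.    0.83  1.64]
scene 138
35 17 [-35.   47.  113.2] [-47.  42. 109.] [-26.  49. 116.]
50 22 [-44.   55.5 112.8] [-48.  50. 107.] [-26.  64. 118.]
65 16 [-43.9  72.  112. ] [-46.  65. 107.] [-35.  79. 117.]
80 19 [-44.2  89.9 113. ] [-49.  81. 107.] [-38.  95. 122.]
95 18 [-43.  102.9 113.4] [-48.  96. 107.] [-38. 110. 117.]
110 20 [-43.8 117.8 113.3] [-49. 110. 111.] [-36. 125. 116.]
125 26 [-40.1 134.2 112.9] [-49. 125. 109.] [-27. 140. 121.]
top 32
125 32 [-37.2 133.  112.6] [-45. 126. 107.] [-27. 139. 118.]
```

At the stop: the arm no longer advances and the force rises to 8 N. I back off within the gap, rise and move clear.

{"method": "arm_command", "body": {
  "deltas": [-1,-0.005,0,0,0,-1,-0.006,0,0,0,-1,0,0,-0.01,0,-1,0,0,-0.02,0,-1,0,0,-0.04,0,-1,0,0,-0.05,0,-1,-0.04,0,0,0,-1,-0.05,0.03,0,0,-1,-0.03,0.05,0,0,-1,0,0.05,0,0,-1,0,0.05,0,0,-1,0,0,0,0]
}}

```text
time: 22.2
position: [0.3861, -0.0945, 0.2289]
tool_rot: [0.997, -0.079, 0.002, 0.001]
ft_force: [0.2, 0.0, -0.1]
grip_width: 0.0003
grip_force: 0.0
```

```bash
python3 -c "
from h import *
where()"; python3 hb.py
python3 - <<'E'
from h import *
from rig import imaging
p,d=imaging.camera("scene"); cv2.imwrite("pics/end.png",p[...,::-1])
c=imaging.camera_params("top"); p,d=imaging.camera("top"); w=cloud(d,c["intrinsics"],c["camera_from_world"])*1000
for nm,x,y,lo,hi in(("lid",467,319,79,86),("size",446.7,506,70,80)):
    m=(w[...,2]>lo)&(w[...,2]<hi)&(abs(w[...,0]-x)<60)&(abs(w[...,1]-y)<60); print(nm,m.sum(),cv2.minEnclosingCircle(w[m][:,:2].astype(np.float32)) if m.sum() else '')
E
```

```text
t 22.2 unit mm [-135.9  -96.2] z 228.9 yaw -0.1588 tilt [ 0.0036 -0.0027] F [ 0.2  0.  -0.1] w 0.3 gf 0.0 q [-0.52  0.21  1.96 -0.    0.97  1.21]
scene 140
35 15 [-38.2  47.1 113.8] [-47.  41. 108.] [-26.  49. 116.]
50 23 [-43.3  53.9 112.3] [-47.  50. 106.] [-26.  65. 118.]
65 17 [-43.4  71.9 111.7] [-48.  66. 109.] [-37.  80. 118.]
80 19 [-43.8  87.8 112.8] [-48.  81. 106.] [-38.  95. 117.]
95 18 [-42.9 102.3 112.6] [-48.  96. 105.] [-37. 110. 118.]
110 21 [-43.  118.  111.1] [-47. 110. 106.] [-37. 125. 119.]
125 27 [-40.8 135.5 113.1] [-48. 125. 108.] [-26. 140. 116.]
top 170
35 30 [-34.6  44.8 113.4] [-45.  40. 109.] [-25.  49. 118.]
50 22 [-41.3  56.7 112.6] [-46.  51. 105.] [-37.  65. 117.]
65 21 [-41.2  72.6 112.4] [-46.  67. 109.] [-36.  80. 117.]
80 21 [-41.5  89.  113.3] [-44.  80. 111.] [-36.  95. 121.]
95 18 [-41.  101.6 112.7] [-45.  96. 107.] [-37. 108. 118.]
110 23 [-41.3 118.  113. ] [-45. 110. 109.] [-36. 124. 117.]
125 35 [-36.2 133.1 113.8] [-45. 126. 109.] [-25. 139. 116.]
lid 188 ((469.3889465332031, 318.6002502441406), 22.661039352416992)
size 272 ((447.703857421875, 505.04876708984375), 26.61229705810547)
```

View pics/end.png

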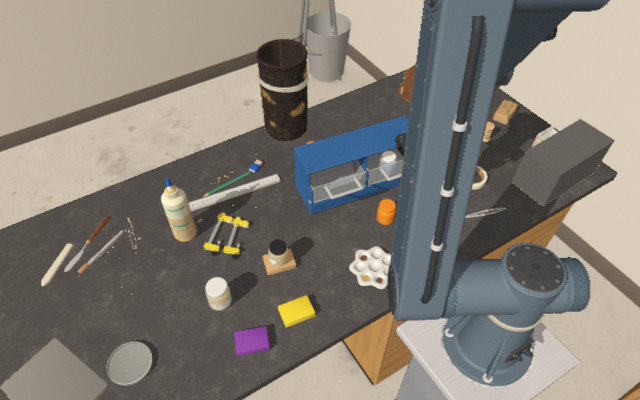

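The jar is upright on the cork pad at (279,255). The left bin is empty and shut, with its bar at the same height as at the start. The blue jar (388,160) and the size jar (218,293) have not moved.

{"method": "arm_command", "body": {
  "deltas": [-1,0,0,0,0,-1,0,0,0,0,-1,0,0,0,0]
}}

```text
time: 22.78
position: [0.3851, -0.0903, 0.2277]
tool_rot: [0.997, -0.076, -0.0, -0.0]
ft_force: [-0.6, -0.5, 0.2]
grip_width: 0.0007
grip_force: 0.0
```

```bash
python3 -c "
from rig import order
print(order.hand_in())"
```

```text
the job is handed in; nothing more can be done
None
```

I handed the job in at about 23 s with the ochre jar upright on the cork pad, about 2 mm from its middle, the emptied left bin shut again, and the blue and white-lidded jars undisturbed; no verdict came back.

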